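Wedge the rocking case until it stands firm

ROBOT

A 7-joint arm with a two-finger parallel gripper is mounted at the origin on a cart in front of the work surface, level with it; the furniture and walls round the work are solid. World frame = base frame: x ahead of the robot, y to its left, z up, the work surface at z = 0. Lengths are in m, angles in rad, forces in N, time in s.
With the tool pointing down it reaches from about 0.4 to 0.875 m from the base axis. Payload 19.3 kg.
Tool frame: the origin (TCP) lies midway between the tips of the shut fingers; the grasp point (between the pads) lies 19 mm behind it; z points along the fingers, y is the line along which they close (so a half turn about z gives the same grasp; the last joint's range is limited). The gripper opens to 85 mm and grips with 20 to 120 N. Pads are 22 mm wide; open, the fingers measure 114 mm over their backs; the gripper's body (76 mm by 85 mm) begins 54 mm behind the grasp point. The pads swing forward as they close: fully open they stand 13 mm farther back than shut.
Start: joints at [-1.39, 0.521, -0.036, 1.599, 0.021, 1.021, -0.113], TCP at [0.155, 0.605, 0.231] pointing down, gripper open.
Joint ranges: [-2.91, 2.91], [-0.3, 2.13], [-1.5, 1.42], [0.17, 2.43], [-1.26, 4.41], [0.16, 1.93], [-2.52, 2.52]. Speed limits (rad/s): [1.89, 1.89, 2.39, 2.39, 3.01, 3.01, 3.01].

INTERFACE

Orientations are given as [roll, pitch, yaw] about the fixed x, y, z axes, in that order (R = Rz(yaw) Ry(pitch) Rx(roll)).
In Python, from workcell import * gives the robot as it stands.
- The arm moves only by the shell command python3 -m creep 'ROWS' [FORCE]. ROWS is JSON, a list that holds one entry, the list of rows, each a list of 7 numbers: the closure, from -1 (fully open) to 1 (shut), then the shift along the tool's x, y, z in m, then the turn, a rotation vector about the tool's x, y, z in degrees. A call has 1 to 10 rows; each row shifts and turns the commanded pose from where the row before left it, along the tool's axes as they then stand; what a row does not reach is not made up. A row lasts 1/10 s, in which the tool goes at most 50 mm and 8.59 degrees, less where a joint would pass 70% of its speed; a pose out of reach is approached as far as the arm can. A call is refused whole if a number of a shift passes 0.05 or a number of a turn 8.59, either way. A call with a gripper value outside its range is refused whole. The fingers move at their own pace and stop on an object; FORCE is the grip in N (left out, the last holds). Time passes only in rows, so rows that do not move let the fingers close. It gives the time, the measured TCP pose, the force, the opening and the grip force at its end, in the units of the state.
- observe(): the state, without advancing time (a new reading comes with each control period).
- grab_frame(name): name is "scene" or "top" or "wrist"; returns a dict with "image" (480x640x3 uint8, red, green, blue), "range_z" (480x640 float32, m along the optical axis (not along the pixel's ray), 0 where there is no reading), "fx", "fy", "cx", "cy" (pixels), "k1" (the pictures are not rectified: a ray, as slopes to the right and down, at radius r is drawn at 1 + k1 r^2 times it, then the intrinsics apply), "R" (3x3) and "t" (3): a world point X has camera coordinates R X + t; the wrist camera has in their place "T_tool_cam" (4x4, takes a point from camera to tool coordinates, whose origin is the TCP and whose axes are the flange's). Camera axes: x right, y down, z forward; pixel columns grow to the right and rows downward; lengths in m; the calibration is good to about 2 mm. A picture is of the moment at which its call begins: read the wrist's pose just before it.
- job_done(): hands the job in; it is judged then, once.
Trained networks look in a picture, given as the dict that the camera call returned (one of the last four; its "shot" number tells which), for a name from the list of things; names that differ only in an ending like _2 or _b are one class to them, and where a whole thing is asked for, a point or a joint stands for the part that bears it (a point fixed in the world has none). Each returns a list of dicts, best first, with "confidence" (0 to 1); they miss things now and then, are a little off and sometimes report something else, mostly with a low value. They report only what shows in the picture. A call takes as long as a camera call.
- find_in(picture, thing): "extent" ([centre column, centre row, width, height] in pixels, round what is visible of it).
- outline_of(picture, thing): "region" (480x640 bool, what is visible of it) and "extent" ([centre column, centre row, width, height] in pixels, round what is visible of it).
- tip_of(picture, thing): "position" ([column, row] in pixels: a listed point, or the origin of a listed thing).
The state is a dict: "clock": time; "qpos": joint angles; "qd": joint speeds; "joint_efforts": joint torques, N m; "position": TCP position; "tool_rot": TCP orientation; "force": force on the tool from outside, world axes, zero at the start; "moment": the same for the moment, N m; "grip_width": finger opening in m; "finger_force": force on a finger pad.
Only numpy, scipy, OpenCV 4.12 (cv2) and the standard library are available. Lean on these libraries where they do the work, as an engineer would, in place of code of your own. Each camera call takes 0.05 s, during which the arm holds its last target. There are 200 camera calls.

TASK

The low plywood case rocks because the foot under its near left corner (as the robot sees it) is worn short: first press down on the top of that corner with a fingertip to feel it rock, then let it up and push the wooden wedge, thin end first, under that foot from the left side until it is snug. Then press down on the same corner again; if it still rocks push the wedge further, and finish while still pressing firmly on that corner (about 10 N) with the case level, steady and resting on the wedge. Nothing is picked up: slide the wedge along the table with the fingers, do not shove the case out of its place, and leave the sanding block, the vial and the pin vice alone.

Things in the scene. Friction and masses are not known exactly. Their poses are not given: they have to be found in the camera images.
- case: closed plywood case, about 3.6 kg, x 170, y 220 mm, top 60 mm over the table, body from 18 mm up, on four round rubber feet 24 mm across at x = +-63, y = +-88 mm. Origin: centre of the underside, at table height. Its -x side (two latches, wire handle) faces roughly to the robot, +y is the robot's left, z up. A sideways push of some 12 N or more makes it slide
- worn_foot (a point): point of the case at (-63, +88, 0) mm: straight below the worn foot, at table height. Three feet are 18 mm high and the case stands level on them; the worn one ends 6 to 10.5 mm above the table. Some 2 to 5 N down on the corner above it rocks the case 0.06 to 0.1 rad about the other diagonal, until the worn foot lands
- press_point (a point): point on the case's top face at (-72.5, +97.5, 60) mm: centre of the small steel corner plate nearly above the worn foot; press here
- wedge: loose light wooden wedge, 40 mm wide (x), 130 mm long (y), 60 g, lying flat: 2 mm thick at its tip (-y end), rising evenly to 20 mm at its butt (+y end). Origin: centre of the underside. It starts left of the case, tip towards the worn foot, in line with it and with the case's y axis to within about 12 mm and 0.12 rad
- wedge_tip (a point): middle of the wedge's thin end, on its underside. Snug is when the tip is 29 to 62 mm past the worn foot's outer edge (case y = +100 mm)
- wedge_butt (a point): middle of the wedge's upright butt face, 10 mm above its underside: push here, along the case's -y. The wedge slides freely until it is snug; there the push rises sharply, and about 5 N is enough
- sanding_block: brown sanding block lying on the table on the robot's side of the case, 40x70x23 mm, long along its y; origin centre of underside; leave alone
- sample_vial_2: small standing vial, 26 mm across, 65 mm high, beyond the case; origin centre of underside; leave alone
- pin_vice: pin vice lying on the robot's side of the case, 14x100x13 mm, long along its y; origin centre of underside; leave alone

How it is judged:
By the outcome, as a careful person would: the job done as asked, in the order asked, and still so for the second after the job is handed in, while the arm keeps its last pose, push and grip.
It also fails if it takes over 72 s, if anything falls off the work surface, if the arm or the gripper's body presses on something with over 40 N, if the wrist force passes 120 N, or if a joint passes its speed limit or range.

## Working session

There is one attempt and no reset: what is moved stays moved. The work goes in short steps, Python scripts to look and compute and a shell command to move; the robot and the scene stay as the last step left them, time stands still between calls to the robot, and variables do not carry over. Pictures are saved under pics/ and viewed, at most 10 in all, crops included, and the job is handed in when it is done.

```bash
mkdir -p pics; cat > h.py <<'E'
from workcell import *
import numpy as np, cv2
from scipy.spatial.transform import Rotation as Ro
def pts(f,uv,z=None):
    """pixels->world; z: plane height or None for depth"""
    K=np.array([[f['fx'],0,f['cx']],[0,f['fy'],f['cy']],[0,0,1.]])
    uv=np.atleast_2d(np.array(uv,float))
    n=cv2.undistortPoints(uv.reshape(-1,1,2),K,np.array([f['k1'],0,0,0.])).reshape(-1,2)
    d=np.c_[n,np.ones(len(n))]
    R,t=np.array(f['R']),np.array(f['t']); c=-R.T@t; w=d@R
    if z is None:
        i=np.round(uv).astype(int); s=f['range_z'][i[:,1].clip(0,479),i[:,0].clip(0,639)]
    else: s=(z-c[2])/w[:,2]
    return c+w*s[:,None]
E
python3 - <<'E'
from h import *
print(observe())
for n in("top","scene"):
    f=grab_frame(n); cv2.imwrite(f"pics/{n}0.png",f['image'][:,:,::-1])
    print(n,np.round(-np.array(f['R']).T@f['t'],3))
    for th,z in(("press_point",.06),("worn_foot",0),("wedge_tip",0),("wedge_butt",.01),("wedge",0),("case",0),("sanding_block",0),("pin_vice",0),("sample_vial_2",0)):
        r=tip_of(f,th)[:1]
        for q in r: print(th,q['position'],round(q['confidence'],2),pts(f,q['position'],z).round(4)[0],pts(f,q['position']).round(4)[0])
E
```

```text
{'clock': 0.0, 'qpos': array([-1.39015144,  0.52201267, -0.03632529,  1.59997055,  0.02121308,
        1.02115396, -0.11281499]), 'qd': array([ 0.0005436 , -0.00135647,  0.00019731, -0.00251302, -0.00088876,
       -0.0023805 ,  0.0003683 ]), 'joint_efforts': array([-1.65632202e-03, -9.27128720e+01,  1.97918482e+00, -3.69918036e+01,
        1.78196415e-02,  8.34356382e-03,  5.07372670e-05]), 'position': array([0.15509638, 0.60510211, 0.23074003]), 'tool_rot': array([-3.14043755e+00,  9.63285690e-05,  2.89072719e+00]), 'force': array([-0.05904135, -0.42616611,  0.58609852]), 'moment': array([-0.00220205, -0.02736411,  0.0110208 ]), 'finger_force': 0.0, 'grip_width': 0.08556807945910817}
top [0.471 0.133 0.94 ]
press_point [298.9, 302.5] 0.63 [0.5238 0.1353 0.06  ] [0.5238 0.1353 0.0592]
worn_foot [298.9, 294.7] 0.73 [0.5403 0.1356 0.    ] [0.5358 0.1354 0.0602]
wedge_tip [274.4, 307.2] 0.77 [0.5193 0.1758 0.    ] [0.5191 0.1756 0.0042]
wedge_butt [200.4, 331.3] 0.93 [0.4789 0.2942 0.01  ] [0.4788 0.2927 0.0188]
wedge [235.5, 318.5] 0.85 [0.5003 0.2393 0.    ] [0.5    0.2381 0.0104]
ca
[... 241 characters left out ...]
0.747 0.527]
press_point [366.8, 260.7] 0.98 [0.5209 0.149  0.06  ] [0.5211 0.1485 0.0596]
worn_foot [360.4, 277.5] 0.77 [0.5382 0.1269 0.    ] [0.5293 0.1521 0.0214]
wedge_tip [364.9, 295.5] 0.72 [0.5117 0.1705 0.    ] [0.5103 0.1744 0.0036]
wedge_butt [357.1, 346.2] 0.59 [0.475 0.296 0.01 ] [0.4748 0.2965 0.0106]
wedge [359.5, 319.5] 0.55 [0.4972 0.2309 0.    ] [0.4927 0.2437 0.0131]
case [333.2, 247.4] 0.65 [0.6255 0.0613 0.    ] [0.5911 0.1383 0.0592]
sanding_block [367.4, 257.2] 0.73 [0.5502 0.0607 0.    ] [0.5238 0.1387 0.0599]
pin_vice [400.3, 240.5] 0.72 [ 0.5099 -0.0271  0.    ] [ 0.505  -0.0073  0.0135]
sample_vial_2 [269.7, 246.8] 0.61 [0.7426 0.1195 0.    ] [0.7353 0.1302 0.009 ]
```

View pics/top0.png

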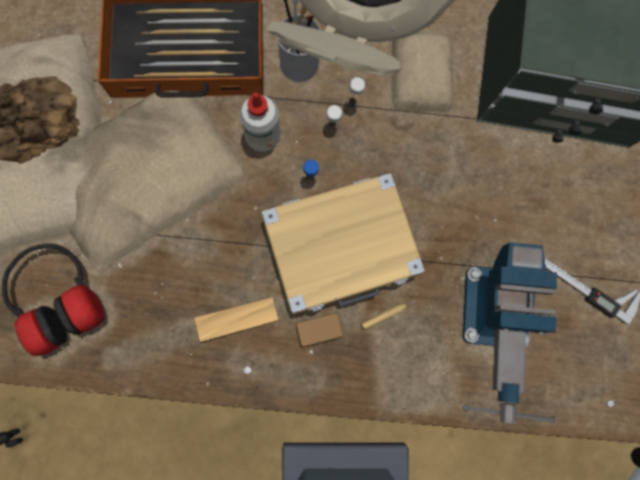

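View pics/scene0.png

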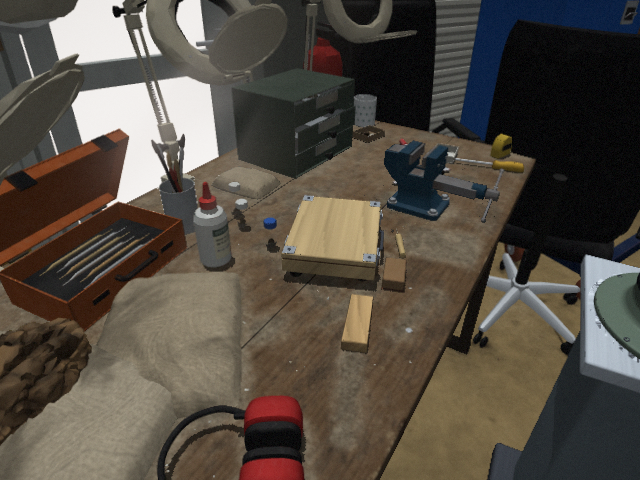

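```bash
cat > fit.py <<'E'
from h import *
def depthworld(f):
    v,u=np.mgrid[0:480,0:640]; P=pts(f,np.c_[u.ravel(),v.ravel()]); P[f['range_z'].ravel()==0]=np.nan
    return P
def fit(f,show=True):
    P=depthworld(f)
    m=(P[:,2]>.05)&(P[:,2]<.075)&(P[:,0]>.45)&(P[:,0]<.78)&(P[:,1]<.25)&(P[:,1]>-.15)
    img=(m.reshape(480,640)).astype(np.uint8)
    n,l,s,c=cv2.connectedComponentsWithStats(cv2.morphologyEx(img,cv2.MORPH_OPEN,np.ones((5,5),np.uint8)))
    k=1+np.argmax(s[1:,4]); Q=P[(l==k).ravel()]
    r=cv2.minAreaRect((Q[:,:2]*1000).astype(np.float32)); print('case',r, 'z',np.median(Q[:,2]))
    print(cv2.boxPoints(r))
    A=np.c_[Q[:,:2],np.ones(len(Q))];print('plane',np.linalg.lstsq(A,Q[:,2],rcond=None)[0])
    o=outline_of(f,"wedge")[0]; M=o['region'].ravel(); W=P[M]; W=W[np.isfinite(W[:,0])&(W[:,2]<.03)&(W[:,2]>-.005)]
    r=cv2.minAreaRect((W[:,:2]*1000).astype(np.float32)); print('wedge',o['confidence'],r,cv2.boxPoints(r))
if __name__=='__main__': fit(grab_frame('top'))
E
python3 fit.py
```

```text
case ((621.4833984375, 66.72319030761719), (176.04736328125, 220.50054931640625), 17.802709579467773) z 0.05966518849440189
[[503.9668   144.78174 ]
 [571.3827   -65.16013 ]
 [739.       -11.335358]
 [671.5841   198.6065  ]]
plane [ 4.64967409e-03 -4.57426480e-05  5.67749517e-02]
wedge 0.69 ((500.02105712890625, 237.02377319335938), (41.96446990966797, 129.60964965820312), 16.223262786865234) [[461.7691  293.38608]
 [497.97955 168.93742]
 [538.273   180.66147]
 [502.06256 305.1101 ]]
```

The top view shows the case at about (342,245) and its near-left corner plate at (297,303). The wedge lies from (278,312) to (197,330), tip towards the worn foot, with the sanding block at (319,330) and the pin vice at (384,317). The scene view agrees. Case centre is (0.621,0.067) with yaw 17.8°, and the wedge is in line with it, yaw 16.2°. First I turn the tool so that its x is case y and its y is case x.

```bash
python3 -m creep '[[[1,0,0,0,0,0,8.26],[1,0,0,0,0,0,8.26],[1,0,0,0,0,0,8.26],[1,0,0,0,0,0,8.26],[1,0,0,0,0,0,8.26],[1,0,0,0,0,0,8.26],[1,0,0,0,0,0,8.26],[1,0,0,0,0,0,0],[1,0,0,0,0,0,0]]]' 40
python3 -m creep '[[[1,-0.037,0.0137,0.005,0,0,0],[1,-0.037,0.0137,0.005,0,0,0],[1,-0.037,0.0137,0.005,0,0,0],[1,-0.037,0.0137,0.005,0,0,0],[1,-0.037,0.0137,0.005,0,0,0],[1,-0.037,0.0137,0.005,0,0,0],[1,-0.037,0.0137,0.005,0,0,0],[1,-0.037,0.0137,0.005,0,0,0]]]'
python3 -m creep '[[[1,-0.037,0.0137,0.008,0,0,0],[1,-0.037,0.0137,0.008,0,0,0],[1,-0.037,0.0137,0.008,0,0,0],[1,-0.037,0.0137,0.008,0,0,0],[1,-0.037,0.0137,0.008,0,0,0],[1,-0.037,0.0137,0.008,0,0,0],[1,-0.037,0.0137,0.008,0,0,0],[1,0,0,0,0,0,0],[1,0,0,0,0,0,0]]]'
python3 - <<'E'
from h import *
o=observe(); f=grab_frame('wrist'); T=np.array(f['T_tool_cam'])
M=np.eye(4); M[:3,:3]=Ro.from_euler('xyz',o['tool_rot']).as_matrix(); M[:3,3]=o['position']
C=np.linalg.inv(M@T); f['R'],f['t']=C[:3,:3],C[:3,3]
cv2.imwrite("pics/w1.png",f['image'][:,:,::-1])
for th,z in(("press_point",.06),("worn_foot",0),("wedge_tip",0),("wedge_butt",.01),("case",0)):
    for q in tip_of(f,th)[:1]: print(th,q['position'],round(q['confidence'],2),pts(f,q['position'],z).round(4)[0])
E
```

```text
clock: 2.0
position: [0.1549, 0.6055, 0.2313]
tool_rot: [3.142, 0.0, 1.886]
force: [-0.0, -0.0, 0.2]
grip_width: 0.0002
finger_force: 0.0
clock: 2.8
position: [0.3508, 0.3558, 0.1913]
tool_rot: [3.141, -0.0, 1.886]
force: [0.5, 0.8, -0.3]
grip_width: 0.0002
finger_force: 0.0
clock: 3.7
position: [0.5207, 0.139, 0.135]
tool_rot: [-3.141, -0.0, 1.883]
force: [-0.9, 0.3, -0.0]
grip_width: 0.0003
finger_force: 0.0
press_point [322.1, 260.2] 0.94 [0.5211 0.1385 0.06  ]
wedge_tip [333.3, 193.5] 0.82 [0.519 0.174 0.   ]
wedge_butt [321.7, 260.9] 0.74 [0.5266 0.1202 0.01  ]
case [405.5, 338.2] 0.91 [0.6239 0.0683 0.    ]
```

```bash
python3 -m creep '[[[1,0,0,0.03,0,0,0],[1,0,0,0.025,0,0,0],[1,0,0,0.01,0,0,0],[1,0,0,0,0,0,0],[1,0,0,0.004,0,0,0],[1,0,0,0.003,0,0,0],[1,0,0,0.003,0,0,0],[1,0,0,0,0,0,0]]]'
python3 -m creep '[[[1,0,0,0.001,0,0,0],[1,0,0,0.001,0,0,0],[1,0,0,0.001,0,0,0],[1,0,0,0,0,0,0]]]'
```

```text
clock: 4.8
position: [0.5205, 0.1399, 0.0604]
tool_rot: [3.141, -0.0, 1.882]
force: [0.2, -0.5, 0.7]
grip_width: 0.0002
finger_force: 0.0
clock: 5.2
position: [0.5205, 0.1399, 0.0572]
tool_rot: [-3.142, -0.0, 1.882]
force: [-1.7, 0.4, 1.9]
grip_width: -0.0002
finger_force: 1.1
```

```bash
python3 -m creep '[[[1,0,0,0.002,0,0,0],[1,0,0,0,0,0,0]]]'
python3 -m creep '[[[1,0,0,0.002,0,0,0],[1,0,0,0,0,0,0]]]'
```

```text
clock: 5.4
position: [0.5206, 0.1398, 0.0551]
tool_rot: [3.142, 0.0, 1.882]
force: [0.3, 0.8, 1.3]
grip_width: -0.0001
finger_force: 0.5
clock: 5.6
position: [0.5206, 0.1399, 0.0534]
tool_rot: [3.141, -0.0, 1.882]
force: [-2.4, 0.2, 9.3]
grip_width: -0.0
finger_force: 4.4
```

```bash
python3 -m creep '[[[1,0,0,0.001,0,0,0],[1,0,0,0,0,0,0],[1,0,0,0,0,0,0]]]'; python3 fit.py
```

```text
clock: 5.9
position: [0.5206, 0.14, 0.053]
tool_rot: [3.141, -0.0, 1.881]
force: [-6.5, 0.2, 22.7]
grip_width: -0.0005
finger_force: 11.4
case ((618.3771362304688, 67.78173828125), (175.49754333496094, 220.74862670898438), 17.485698699951172) z 0.06190994633746505
[[501.5191   146.6902  ]
 [567.847    -63.85807 ]
 [735.23517  -11.126724]
 [668.9073   199.42154 ]]
plane [ 0.062099   -0.01879928  0.02285224]
wedge 0.66 ((489.3450622558594, 271.2586669921875), (39.1827278137207, 55.33573913574219), 16.171058654785156) [[462.82318 292.37555]
 [478.2345  239.22917]
 [515.86694 250.14178]
 [500.45563 303.28815]]
```

It rocks and lands: 22 N at 7 mm down, case tilted about 0.065 rad. I let it up and move behind the butt.

```bash
python3 -m creep '[[[1,0,0,-0.003,0,0,0],[1,0,0,-0.004,0,0,0],[1,0,0,-0.02,0,0,0],[1,0,0,-0.03,0,0,0],[1,0.04,0.0025,0,0,0,0],[1,0.04,0.0025,0,0,0,0],[1,0.04,0.0025,0,0,0,0],[1,0.04,0.0025,0,0,0,0],[1,0.034,0.0024,0,0,0,0],[1,0,0,0,0,0,0]]]'
python3 - <<'E'
from h import *
import fit
f=grab_frame('scene');o=observe()
print(o['position'],o['force'])
fit.fit(grab_frame('top'))
for n in('top','wrist'):
    f=grab_frame(n)
    if n=='wrist':
        M=np.eye(4); M[:3,:3]=Ro.from_euler('xyz',o['tool_rot']).as_matrix(); M[:3,3]=o['position']
        C=np.linalg.inv(M@np.array(f['T_tool_cam'])); f['R'],f['t']=C[:3,:3],C[:3,3]
    for th,z in(("press_point",.06),("wedge_tip",0),("wedge_butt",.01)):
        for q in tip_of(f,th)[:1]: print(n,th,q['position'],round(q['confidence'],2),pts(f,q['position'],z).round(4)[0])
E
```

```text
clock: 7.0
position: [0.471, 0.3334, 0.109]
tool_rot: [-3.142, -0.002, 1.888]
force: [0.2, -0.9, 0.1]
grip_width: -0.0001
finger_force: 0.0
[0.47197951 0.33047956 0.10902387] [ 0.50162005 -0.38683659 -0.83849492]
case ((621.4091186523438, 67.03349304199219), (176.57806396484375, 220.166259765625), 17.4288387298584) z 0.05968611003832369
[[504.20123 145.61826]
 [570.1457  -64.44011]
 [738.617   -11.55127]
 [672.67255 198.5071 ]]
plane [ 0.00521915 -0.00013466  0.05644539]
wedge 0.83 ((500.2918701171875, 238.68118286132812), (43.468345642089844, 134.44244384765625), 16.888206481933594) [[459.96692 296.68948]
 [499.02316 168.04509]
 [540.6168  180.67288]
 [501.56058 309.31726]]
top press_point [295.8, 304.1] 0.7 [0.5213 0.14   0.06  ]
top wedge_tip [274.9, 307.0] 0.72 [0.5197 0.175  0.    ]
top wedge_butt [201.0, 329.8] 0.69 [0.4813 0.2933 0.01  ]
wrist wedge_tip [317.2, 412.0] 0.78 [0.5169 0.1783 0.    ]
```

```bash
python3 -m creep '[[[1,0,0,0.03,0,0,0],[1,0,0,0.03,0,0,0],[1,0,0,0.025,0,0,0],[1,0,0,0.012,0,0,0],[1,0,0,0.006,0,0,0],[1,0,0,0,0,0,0],[1,-0.006,0,0,0,0,0],[1,-0.006,0,0,0,0,0],[1,-0.004,0,0,0,0,0],[1,0,0,0,0,0,0]]]'
python3 -m creep '[[[1,-0.006,0,0,0,0,0],[1,-0.006,0,0,0,0,0],[1,-0.006,0,0,0,0,0],[1,-0.006,0,0,0,0,0],[1,-0.006,0,0,0,0,0],[1,0,0,0,0,0,0]]]'
python3 - <<'E'
from h import *
import fit
f=grab_frame('top');cv2.imwrite("pics/top2.png",cv2.resize(f['image'][180:380,140:460,::-1],None,fx=2,fy=2))
for th,z in(("wedge_tip",0),("wedge_butt",.01)):
    for q in tip_of(f,th)[:1]: print(th,round(q['confidence'],2),pts(f,q['position'],z).round(4)[0])
E
```

```text
clock: 8.55
position: [0.4784, 0.3123, 0.0068]
tool_rot: [3.141, 0.0, 1.88]
force: [0.5, 0.4, 0.2]
grip_width: -0.0001
finger_force: 0.0
clock: 9.15
position: [0.4875, 0.2834, 0.0063]
tool_rot: [-3.142, 0.001, 1.88]
force: [1.0, 0.3, 0.3]
grip_width: 0.0
finger_force: 0.0
wedge_tip 0.85 [0.5311 0.1533 0.    ]
wedge_butt 0.73 [0.4898 0.2725 0.01  ]
```

View pics/top2.png

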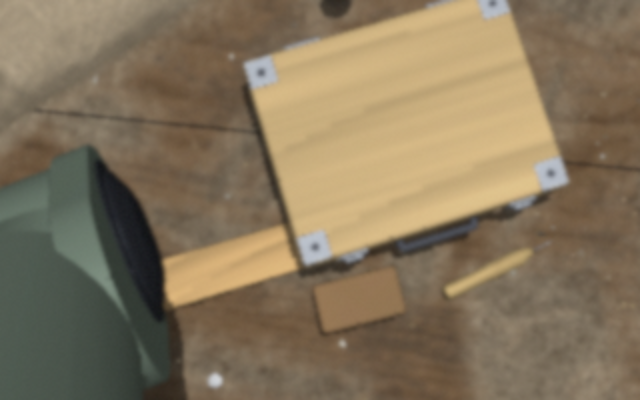

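The wedge, at about (230,265) in the enlarged crop, is moving straight in under the corner and clears the sanding block. Next I push in small steps and watch the force.

```bash
python3 -m creep '[[[1,-0.006,0,0,0,0,0],[1,-0.006,0,0,0,0,0],[1,-0.006,0,0,0,0,0],[1,-0.006,0,0,0,0,0],[1,-0.004,0,0,0,0,0],[1,0,0,0,0,0,0]]]'
python3 -m creep '[[[1,-0.003,0,0,0,0,0],[1,-0.003,0,0,0,0,0],[1,0,0,0,0,0,0]]]'
```

```text
clock: 9.9
position: [0.4959, 0.2571, 0.0063]
tool_rot: [3.142, 0.0, 1.881]
force: [0.1, -0.3, -0.6]
grip_width: -0.0001
finger_force: 0.0
clock: 10.2
position: [0.4976, 0.2518, 0.0063]
tool_rot: [-3.142, 0.0, 1.881]
force: [0.6, 0.3, 0.5]
grip_width: -0.0002
finger_force: 0.0
```

```bash
python3 -m creep '[[[1,-0.002,0,0,0,0,0],[1,0,0,0,0,0,0]]]'
python3 -m creep '[[[1,-0.002,0,0,0,0,0],[1,0,0,0,0,0,0]]]'
```

```text
clock: 10.4
position: [0.4981, 0.2501, 0.0063]
tool_rot: [-3.142, 0.0, 1.881]
force: [-0.3, -1.0, 0.0]
grip_width: 0.0004
finger_force: 0.0
clock: 10.6
position: [0.4988, 0.2481, 0.0063]
tool_rot: [-3.142, 0.0, 1.881]
force: [-0.4, -0.3, -0.2]
grip_width: 0.0001
finger_force: 0.0
```

```bash
for i in 1; do python3 -m creep '[[[1,-0.0015,0,0,0,0,0],[1,0,0,0,0,0,0]]]'; done
python3 -m creep '[[[1,-0.0015,0,0,0,0,0],[1,0,0,0,0,0,0]]]'
```

```text
clock: 10.8
position: [0.4992, 0.2469, 0.0063]
tool_rot: [-3.142, 0.0, 1.882]
force: [-0.1, 1.0, -0.2]
grip_width: 0.0003
finger_force: 0.0
clock: 11.0
position: [0.4996, 0.2455, 0.0063]
tool_rot: [-3.142, -0.0, 1.882]
force: [1.0, 0.8, -0.1]
grip_width: 0.0
finger_force: 0.3
```

```bash
python3 -m creep '[[[1,-0.0015,0,0,0,0,0],[1,0,0,0,0,0,0]]]'
python3 -m creep '[[[1,-0.0015,0,0,0,0,0],[1,0,0,0,0,0,0]]]'
```

```text
clock: 11.2
position: [0.5, 0.2445, 0.0063]
tool_rot: [3.141, -0.0, 1.882]
force: [-0.7, 4.7, -0.3]
grip_width: 0.0002
finger_force: 2.1
clock: 11.4
position: [0.5003, 0.2436, 0.0063]
tool_rot: [3.141, -0.001, 1.882]
force: [-2.6, 7.7, -1.1]
grip_width: -0.0001
finger_force: 3.8
```

```bash
python3 fit.py | head -7; python3 -m creep '[[[1,0.002,0,0,0,0,0],[1,0.005,0,0,0,0,0],[1,0.015,0,0,0,0,0],[1,0,0,-0.03,0,0,0],[1,0,0,-0.03,0,0,0],[1,0,0,-0.03,0,0,0],[1,-0.032,-0.003,0,0,0,0],[1,-0.032,-0.003,0,0,0,0],[1,-0.032,-0.003,0,0,0,0],[1,-0.03,-0.003,0,0,0,0]]]'
python3 -m creep '[[[1,0,0,0.01,0,0,0],[1,0,0,0.01,0,0,0],[1,0,0,0.008,0,0,0],[1,0,0,0,0,0,0],[1,0,0,0,0,0,0]]]'
```

```text
case ((620.9686279296875, 66.01073455810547), (177.80615234375, 221.19102478027344), 17.72415542602539) z 0.0597044717708578
[[502.61636  144.29144 ]
 [569.9546   -66.400345]
 [739.3209   -12.269974]
 [671.98267  198.42181 ]]
plane [0.00165379 0.00121899 0.05857494]
wedge 0.77 ((520.2485961914062, 177.78628540039062), (40.37010192871094, 53.116302490234375), 16.26861000061035) [[493.43176 197.62636]
clock: 12.5
position: [0.5209, 0.1397, 0.0964]
tool_rot: [3.141, -0.0, 1.882]
force: [-0.1, -0.9, -0.1]
grip_width: 0.0002
finger_force: 0.0
clock: 13.0
position: [0.5206, 0.1408, 0.0681]
tool_rot: [-3.141, -0.0, 1.883]
force: [0.1, -0.4, 0.3]
grip_width: 0.0001
finger_force: 0.0
```

```bash
python3 -m creep '[[[1,0,0,0.004,0,0,0],[1,0,0,0.002,0,0,0],[1,0,0,0.001,0,0,0],[1,0,0,0,0,0,0]]]'
python3 -m creep '[[[1,0,0,0.001,0,0,0],[1,0,0,0,0,0,0],[1,0,0,0,0,0,0]]]'
```

```text
clock: 13.4
position: [0.5209, 0.14, 0.0612]
tool_rot: [-3.141, 0.0, 1.882]
force: [-0.2, 0.0, 0.0]
grip_width: 0.0001
finger_force: 0.0
clock: 13.7
position: [0.5209, 0.14, 0.0604]
tool_rot: [3.141, 0.0, 1.882]
force: [-1.1, 0.7, 0.6]
grip_width: -0.0001
finger_force: 0.0
```

```bash
python3 -m creep '[[[1,0,0,0.0007,0,0,0],[1,0,0,0,0,0,0],[1,0,0,0,0,0,0]]]'
python3 -m creep '[[[1,0,0,0.0005,0,0,0],[1,0,0,0,0,0,0],[1,0,0,0,0,0,0]]]'
```

```text
clock: 14.0
position: [0.521, 0.14, 0.06]
tool_rot: [3.141, -0.0, 1.882]
force: [-2.4, -0.5, 10.3]
grip_width: 0.0001
finger_force: 4.9
clock: 14.3
position: [0.521, 0.14, 0.0598]
tool_rot: [3.141, -0.0, 1.881]
force: [-5.0, -0.7, 18.3]
grip_width: -0.0002
finger_force: 9.1
```

No rock now: it is stiff at z = 0.060. I ease back to about 10 N and verify.

```bash
python3 -m creep '[[[1,0,0,-0.0004,0,0,0],[1,0,0,0,0,0,0],[1,0,0,0,0,0,0],[1,0,0,0,0,0,0],[1,0,0,0,0,0,0],[1,0,0,0,0,0,0],[1,0,0,0,0,0,0]]]'; python3 fit.py; python3 - <<'E'
from h import *
f=grab_frame('scene');cv2.imwrite("pics/s3.png",cv2.resize(f['image'][170:370,240:480,::-1],None,fx=3,fy=3))
print([observe()['force'].round(1)])
for th,z in(("wedge_butt",.01),):
    for q in tip_of(f,th)[:1]: print(th,round(q['confidence'],2),pts(f,q['position'],z).round(4)[0])
E
```

```text
clock: 15.0
position: [0.521, 0.14, 0.06]
tool_rot: [3.141, -0.0, 1.881]
force: [-3.5, 0.5, 11.3]
grip_width: 0.0001
finger_force: 5.7
case ((621.8265991210938, 66.75741577148438), (175.89109802246094, 220.6808319091797), 17.550487518310547) z 0.05971709065505315
[[504.70206 145.44203]
 [571.2475  -64.96646]
 [738.9512  -11.9272 ]
 [672.4057  198.4813 ]]
plane [0.00124709 0.00051813 0.05886095]
[array([-3.3, -0.9, 11.6])]
wedge_butt 0.86 [0.4956 0.2311 0.01  ]Traceback (most recent call last):
  File "fit.py", line 16, in <module>
    if __name__=='__main__': fit(grab_frame('top'))
                             ~~~^^^^^^^^^^^^^^^^^^^
  File "fit.py", line 14, in fit
    o=outline_of(f,"wedge")[0]; M=o['region'].ravel(); W=P[M]; W=W[np.isfinite(W[:,0])&(W[:,2]<.03)&(W[:,2]>-.005)]
      ~~~~~~~~~~~~~~~~~~~~~^^^
IndexError: list index out of range
```

View pics/s3.png

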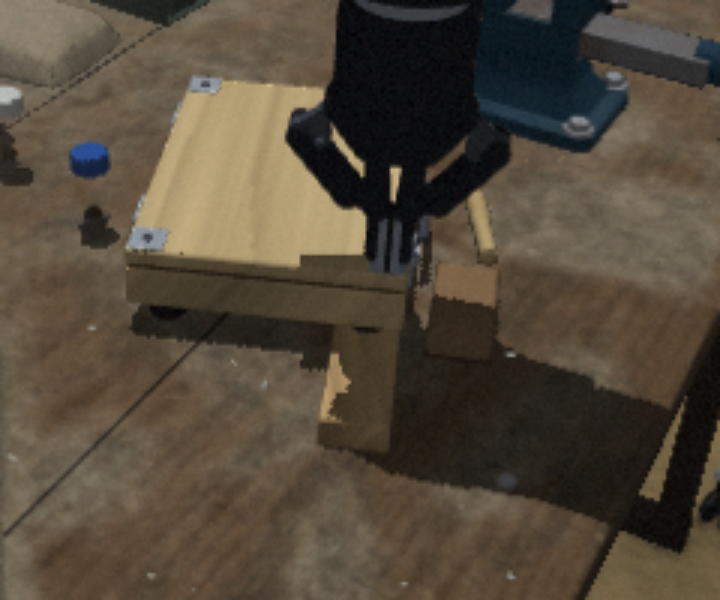

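In this crop the wedge sits under the worn corner at about (360,390). The fingertips press the corner plate at (390,255), the case is level and unmoved, and the sanding block at (462,310) is clear.

```bash
python3 -c "
from workcell import *
print(job_done())"
```

```text
the job is handed in; nothing more can be done
None
```

The job is handed in: the wedge is snug about 35 mm under the worn foot, and the case no longer rocks; it stayed level and in place with the fingertip pressing that corner at about 11 N.

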